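# Set the lift stop of a screen-printing fixture and hold it

## Task

The screen frame is sitting down on its stops: turn the bezel of the dial gauge until the zero mark lies under the needle, then screw the big knurled nut down (clockwise) on its post until it bottoms out, and back it off a quarter turn to give the frame its lift. Finish still gripping the nut there, so that it cannot creep while I try the lift on the gauge: do not let go of it at the end. Leave the gauge at zero and the other things lying about where they are.

Things in the scene. Friction and masses are not known exactly. Their poses are not given: they have to be found in the camera images.
- jig: the printing fixture, fixed on the table: steel base plate 460 x 460 mm, 20 mm thick, with a grey cross bar 34 mm wide, 400 mm long, top face 105 mm above the table. Beyond the bar lies a wooden screen frame 260 x 340 mm, top 90 mm up, with two star knobs 120 mm high. Origin at table level under the bar's middle, y along the bar, x over the screen; posts at y = +150 and -150 mm
- lock_post: the other post through the bar, with a locked pair of thin hex nuts, 143 mm high, not part of the job. It stands 150 mm to one side of the bar's middle, the knurled nut's post 150 mm to the other; which is which varies. Origin on its axis at table level
- stop_nut: knurled steel nut, 44 mm diameter, 32 mm high, on a vertical 18 mm stud that ends 159 mm above the table. Origin on its axis at its underside, z up; turns with it. Seated, its underside is 113 mm up, on a washer 32 mm wide, 8 mm high, on the bar. Right-hand thread: clockwise from above sinks it 0.64 mm per rad (4 mm a turn). Friction about 0.06 N m; it stays where left
- nut_turn (a joint): turn of the knurled nut in rad: 0 when bottomed out on its washer (a hard stop), growing as it is unscrewed, i.e. turned anticlockwise seen from above; a quarter turn back is 1.571. It starts between 2.2 and 4.8
- gauge: dial gauge, face up, on a magnetic stand fixed to the plate; its plunger rests on the bar. Origin at table level on the dial's vertical axis, z up, x from the stand's column (115 mm away) towards the dial. Gauge body 51 mm diameter, underside 152 mm up; the knurled bezel ring around the dial is 58 mm diameter, from 170 to 184 mm up. The stand and its arm reach no higher than 148 mm
- bezel (a joint): turn of the bezel ring with its white dial and zero mark, in rad, growing anticlockwise seen from above; at 0 the zero mark points along the gauge's x axis. Friction about 0.05 N m; it stays where left; stops at -2.5 and 2.5
- needle (a joint): direction of the gauge's needle in rad, counted as for the bezel (0: tip along the gauge's x axis, anticlockwise positive). The needle stands still; the bezel is at zero when its value equals this one. The bezel starts 0.3 to 1.5 rad clockwise of the needle
- zero_mark (a point): the zero mark on the dial, a solid black wedge at the rim with its point inwards (all other marks are thin lines); this point lies 22 mm from the dial's axis, 180 mm above the table
- needle_tip (a point): on the line of the black needle at its long end, 22 mm from the dial's axis, 180 mm above the table; the short broad end of the needle is its tail
- moulding_a: bystander: black plastic moulding 85 x 30 x 20 mm lying on the base plate. Origin under its centre
- spanner: bystander: steel spanner 130 mm long lying on the base plate, along its x axis
- moulding_b: bystander: another black moulding, on the table to the left
- tape: bystander: roll of yellow tape 100 mm diameter, 48 mm high, on the table to the right
- ink_jar: bystander: ink jar 76 mm diameter, 95 mm high, on the table to the right
- squeegee: bystander: wooden squeegee 220 mm long, 32 mm wide, standing on its blade on the mesh inside the screen frame, parallel to the bar, its top 125 mm above the table. Its x axis lies along it
- ink_knife: bystander: ink spatula 240 mm long on the table to the left of the robot, along its x axis

How it is judged:
By the outcome, as a careful person would: the job done as asked, in the order asked, and still so for the second after the job is handed in, while the arm keeps its last pose, push and grip.
It also fails if it takes over 58 s, if anything falls off the work surface, if the arm or the gripper's body presses on something with over 40 N, if the wrist force passes 120 N, or if a joint passes its speed limit or range.

## Robot

A 6-joint arm with a two-finger parallel gripper is mounted at the origin on the work surface. World frame = base frame: x ahead of the robot, y to its left, z up, the work surface at z = 0. Lengths are in mm, angles in rad, forces in N, time in s.
With the tool pointing down it reaches from about 350 to 800 mm from the base axis. Payload 7.3 kg.
Tool frame: the origin (TCP) lies at the very end of the fingers, on their centre line; the grasp point (between the pads) lies 19 mm behind it; z points along the fingers, y is the line along which they close (so a half turn about z gives the same grasp; the last joint's range is limited). The gripper opens to 85 mm and grips with 20 to 120 N. Pads are 22 mm wide; open, the fingers measure 114 mm over their backs; the gripper's body (76 mm by 85 mm) begins 54 mm behind the grasp point. The pads swing forward as they close: fully open they stand 13 mm farther back than shut.
Start: joints at [1.116, 0.342, 1.524, -0, 1.275, -0.146], TCP at [159.541, 500.191, 231.322] pointing down, gripper open.
Joint ranges: [-2.53, 2.53], [-0.77, 2.02], [0.04, 2.7], [-1, 4.14], [0.28, 2.66], [-3.11, 3.11]. Speed limits (rad/s): [2.57, 2.57, 3.14, 3.14, 3.14, 3.14].

## Interface

Orientations are given as a rotation vector (axis times angle).
In Python, from cell import manip, grab_frame, job, look_for gives the robot as it stands. The module is installed in compiled form; this text tells all that it offers.
- The arm moves only by the shell command python3 -m creep 'ROWS'. ROWS is JSON, a list of rows, each a list of 3 entries, a list of its own where there are three numbers: the shift along the tool's x, y, z each as a share of 12 cm, from -1 to 1, then the turn, a rotation vector about the tool's x, y, z each as a share of 120 degrees, from -1 to 1, then the closure, from 0 (fully open) to 1 (shut). A call has 1 to 10 rows; each row is the pose to reach, as a shift and turn from the pose commanded when the call began, along the tool's axes at that moment; what a row does not reach only later rows make up. A row lasts 1/12 s, in which the tool goes at most 41.7 mm and 7.16 degrees, less where a joint would pass 70% of its speed; a pose out of reach is approached as far as the arm can. A call with a number of a shift or a turn outside -1 to 1 is refused whole. A call with a gripper value outside its range is refused whole. The fingers move at their own pace and stop on an object; the grip force is fixed at half the most. Time passes only in rows, so rows that repeat a pose let the fingers close. It gives the time, the measured TCP pose, the force, the opening and the grip force at its end, in the units of the state.
- manip.sense(): the state, without advancing time (a new reading comes with each control period).
- grab_frame(name): name is "side" or "top" or "wrist"; returns a dict with "color" (384x512x3 uint8, red, green, blue), "fx", "fy", "cx", "cy" (pixels), "rvec" (rotation vector, rad) and "tvec" (3), from world to camera coordinates, as OpenCV has them. Camera axes: x right, y down, z forward; pixel columns grow to the right and rows downward; lengths in mm; the calibration is good to about 2 mm. A picture is of the moment at which its call begins. There is no depth.
- job.finish_job(): hands the job in; it is judged then, once.
Trained networks look in a picture, given as the dict that the camera call returned (one of the last four; its "shot" number tells which), for a name from the list of things; names that differ only in an ending like _2 or _b are one class to them, and where a whole thing is asked for, a point or a joint stands for the part that bears it (a point fixed in the world has none). Each returns a list of dicts, best first, with "conf" (0 to 1); they miss things now and then, are a little off and sometimes report something else, mostly with a low value. They report only what shows in the picture. A call takes as long as a camera call.
- look_for(picture, label): "xyz" ([x, y, z] in mm, in the coordinates of the camera as it stood for that picture, good to about 4 mm: the middle of the surface that is visible of it).
The state is a dict: "time": time; "joint_pos": joint angles; "joint_velocities": joint speeds; "joint_torque": joint torques, N m; "position": TCP position; "orientation": TCP orientation; "force": force on the tool from outside, world axes, zero at the start; "moment": the same for the moment, N m; "opening": finger opening in mm; "finger_force": force on a finger pad.
Only numpy, scipy, OpenCV 4.12 (cv2) and the standard library are available. Lean on these libraries where they do the work, as an engineer would, in place of code of your own. Each camera call takes 0.05 s, during which the arm holds its last target. There are 200 camera calls.

## Working session

There is one attempt and no reset: what is moved stays moved. The work goes in short steps, Python scripts to look and compute and a shell command to move; the robot and the scene stay as the last step left them, time stands still between calls to the robot, and variables do not carry over. Pictures are saved under pics/ and viewed, at most 10 in all, crops included, and the job is handed in when it is done.

```bash
mkdir -p pics; cat > h.py <<'E'
import numpy as np, cv2
from cell import manip, grab_frame, job, look_for
def cam(p):
    R=cv2.Rodrigues(np.array(p["rvec"],float))[0]; return R,np.array(p["tvec"],float).ravel()
def toworld(p,xyz):
    R,t=cam(p); return R.T@(np.array(xyz,float)-t)
def pix(p,w):
    R,t=cam(p); c=R@np.array(w,float)+t; return np.array([p["fx"]*c[0]/c[2]+p["cx"],p["fy"]*c[1]/c[2]+p["cy"]])
def ray(p,u,v,z):
    R,t=cam(p); d=R.T@np.array([(u-p["cx"])/p["fx"],(v-p["cy"])/p["fy"],1]); o=-R.T@t
    return o+d*(z-o[2])/d[2]
def save(p,n): cv2.imwrite("pics/"+n,cv2.cvtColor(p["color"],cv2.COLOR_RGB2BGR))
def totool(w):
    s=manip.sense(); R=cv2.Rodrigues(np.array(s["orientation"],float))[0]
    return R.T@(np.array(w,float)-np.array(s["position"]))
E
python3 - <<'E'
from h import *
np.set_printoptions(precision=3,suppress=True)
s=manip.sense(); print(s["time"],s["position"],s["orientation"],s["opening"])
for n in ["top","side"]:
    p=grab_frame(n); save(p,n+"0.png"); R,t=cam(p); print(n,-R.T@t,p["fx"])
    for l in ["stop_nut","lock_post","gauge","bezel","zero_mark","needle_tip"]:
        for r in look_for(p,l)[:2]: print(l,round(r["conf"],2),toworld(p,r["xyz"]))
E
```

```text
0.0 [159.367 499.813 230.61 ] [-0.483 -3.104  0.002] 85.39692858160358
top [ 401.514  -44.186 1179.478] 351.4177364629871
stop_nut 0.66 [516.535  78.268 142.274]
stop_nut 0.4 [ 546.804 -462.22    45.797]
gauge 0.61 [505.849 -62.855 142.035]
bezel 0.59 [552.439 -50.228 181.534]
zero_mark 0.89 [551.607 -48.112 180.144]
needle_tip 0.25 [444.754 397.262  17.021]
side [  39.106 -882.897  671.61 ] 380.59093035845535
stop_nut 0.65 [513.759  63.518 139.527]
stop_nut 0.31 [443.176 382.819   6.281]
lock_post 0.66 [ 588.106 -221.347   73.477]
gauge 0.92 [453.327 -85.762 100.319]
bezel 0.52 [551.329 -61.91  182.159]
bezel 0.45 [308.932 477.726   3.933]
zero_mark 0.64 [550.418 -61.232 179.567]
zero_mark 0.41 [309.792 482.058   6.522]
needle_tip 0.32 [511.383  63.059 134.919]
```

View pics/top0.png

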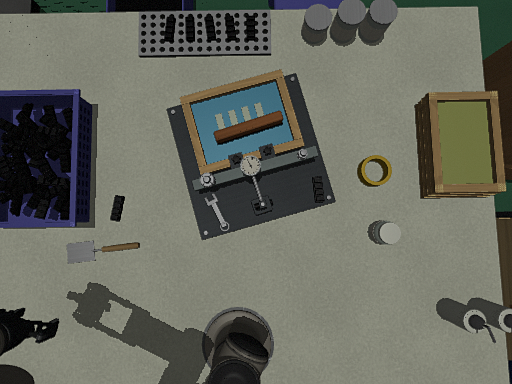

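View pics/side0.png

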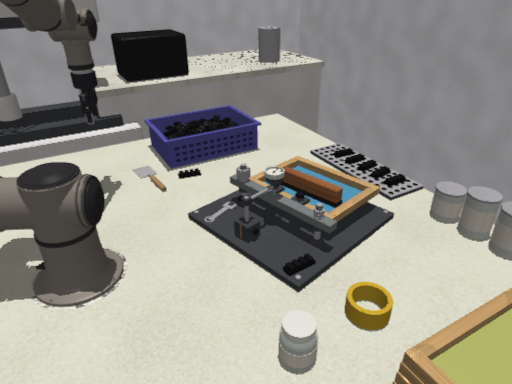

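```bash
python3 - <<'E'
from h import *
np.set_printoptions(precision=3,suppress=True)
p=grab_frame("top")
for n,u,v,z in [("nut",207.5,179,147),("dial",250.5,165.5,184),("lock",303,152.5,143)]: print(n,ray(p,u,v,z))
q=grab_frame("wrist"); R,t=cam(q); s=manip.sense(); T=cv2.Rodrigues(np.array(s["orientation"]))[0]
print("cam in tool",T.T@(-R.T@t-s["position"]),"axis",T.T@R.T,q["fx"])
print(totool([552,-54,300])/120)
c=p["color"][110:260,150:350]; cv2.imwrite("pics/topc.png",cv2.resize(cv2.cvtColor(c,cv2.COLOR_RGB2BGR),None,fx=4,fy=4,interpolation=cv2.INTER_CUBIC))
E
```

```text
nut [518.718  77.95  147.   ]
dial [551.043 -49.692 184.   ]
lock [ 593.463 -207.566  143.   ]
cam in tool [  70.624   -2.586 -142.949] axis [[-0.    -0.96  -0.279]
 [ 1.    -0.    -0.   ]
 [-0.    -0.279  0.96 ]] 298.6709785462326
[-4.519 -3.406 -0.573]
```

View pics/topc.png

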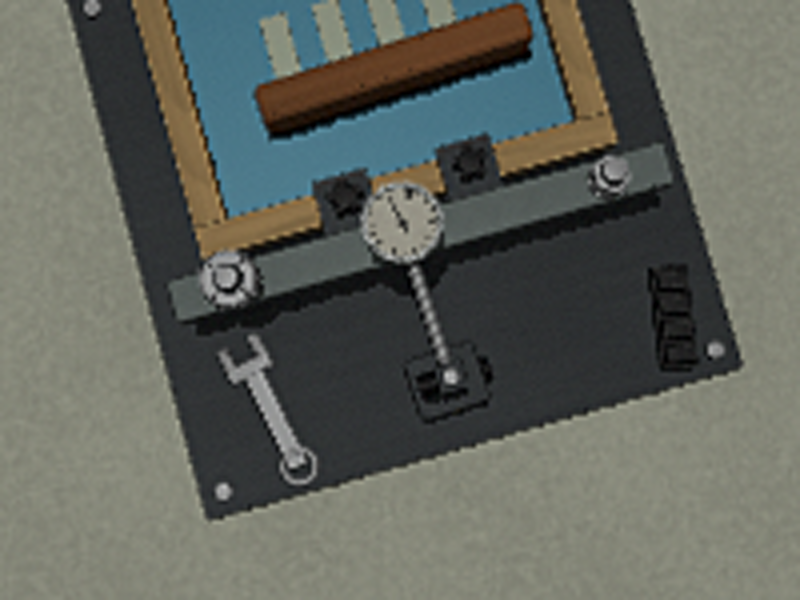

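```bash
for i in 1 2 3 4; do :; done
python3 -m creep '[[[-1,-0.75,-0.15],[0,0,0],0],[[-1,-0.75,-0.15],[0,0,0],0],[[-1,-0.75,-0.15],[0,0,0],0],[[-1,-0.75,-0.15],[0,0,0],0]]'
python3 -m creep '[[[-1,-0.75,-0.15],[0,0,0],0],[[-1,-0.75,-0.15],[0,0,0],0],[[-1,-0.75,-0.15],[0,0,0],0],[[-1,-0.75,-0.15],[0,0,0],0]]'
python3 -m creep '[[[-1,-0.75,-0.15],[0,0,0],0],[[-1,-0.75,-0.15],[0,0,0],0],[[-1,-0.75,-0.15],[0,0,0],0],[[-1,-0.75,-0.15],[0,0,0],0]]'
python3 - <<'E'
from h import *
s=manip.sense();print(s["position"],s["joint_pos"],s["time"],totool([552,-52,300])/120)
E
```

```text
time: 1.13
position: [247.7, 375.6, 249.7]
orientation: [0.484, 3.103, -0.001]
force: [1.0, 0.5, -0.8]
opening: 85.6
finger_force: 0.0
time: 1.47
position: [335.1, 253.2, 268.0]
orientation: [0.485, 3.102, 0.0]
force: [0.5, 0.2, -0.4]
opening: 85.1
finger_force: 0.0
time: 1.8
position: [422.3, 130.6, 286.0]
orientation: [0.486, 3.102, -0.0]
force: [1.4, 0.4, -0.1]
opening: 85.6
finger_force: 0.0
[422.26837384 130.56761526 285.95849179] [ 1.26735328e-01  1.45109101e-01  1.63489118e+00 -8.24431460e-04
  1.35992728e+00 -1.13319511e+00] 1.8 [-1.49467025 -1.11804529 -0.11421998]
```

```bash
python3 -m creep '[[[-1,-0.75,-0.1],[0,0,0],0],[[-1,-0.75,-0.1],[0,0,0],0],[[-1,-0.75,-0.1],[0,0,0],0],[[-1,-0.75,-0.1],[0,0,0],0]]' >/dev/null
python3 -m creep '[[[-0.49,-0.37,0],[0,0,0.6],0],[[-0.49,-0.37,0],[0,0,0.6],0],[[-0.49,-0.37,0],[0,0,0.6],0],[[-0.49,-0.37,0],[0,0,0.6],0],[[-0.49,-0.37,0],[0,0,0.6],0],[[-0.49,-0.37,0],[0,0,0.6],0],[[-0.49,-0.37,0],[0,0,0.6],0],[[-0.49,-0.37,0],[0,0,0.6],0],[[-0.49,-0.37,0],[0,0,0.6],0],[[-0.49,-0.37,0],[0,0,0.6],0]]'
python3 - <<'E'
from h import *
s=manip.sense();print(s["position"],s["joint_pos"],s["time"])
p=grab_frame("wrist")
for l in ["gauge","bezel","zero_mark","needle_tip","stop_nut"]:
    for r in look_for(p,l)[:2]: w=toworld(p,r["xyz"]);print(l,round(r["conf"],2),w,pix(p,w))
print(pix(p,[551,-51,184]))
cv2.imwrite("pics/w1.png",cv2.resize(cv2.cvtColor(p["color"],cv2.COLOR_RGB2BGR),(800,600),interpolation=cv2.INTER_CUBIC))
E
```

```text
time: 2.97
position: [549.9, -48.8, 297.2]
orientation: [-2.215, -2.228, -0.0]
force: [-0.1, 0.1, 0.5]
opening: 85.6
finger_force: 0.0
[549.93968692 -48.83007669 297.24877585] [-2.27454436e-01  3.51887363e-01  1.32741124e+00  1.22097049e-04
  1.46235141e+00 -2.33249637e-01] 2.9667
gauge 0.6 [529.3403537  -67.14594125 182.81006166] [230.52261338 204.46367591]
gauge 0.33 [674.40431739 -37.94241999 125.13467016] [369.85165707 161.95043178]
bezel 0.79 [557.26690515 -52.89402262 179.0363977 ] [261.3571117  188.38668596]
zero_mark 0.57 [553.43460394 -46.70889709 178.17170728] [257.18416191 181.51873585]
needle_tip 0.47 [551.85390179 -50.81662391 186.6497944 ] [255.48846559 188.39100056]
stop_nut 0.81 [520.09480439  76.50035831 149.43641276] [220.20842369  37.75378285]
[254.49901032 187.78947359]
```

View pics/w1.png

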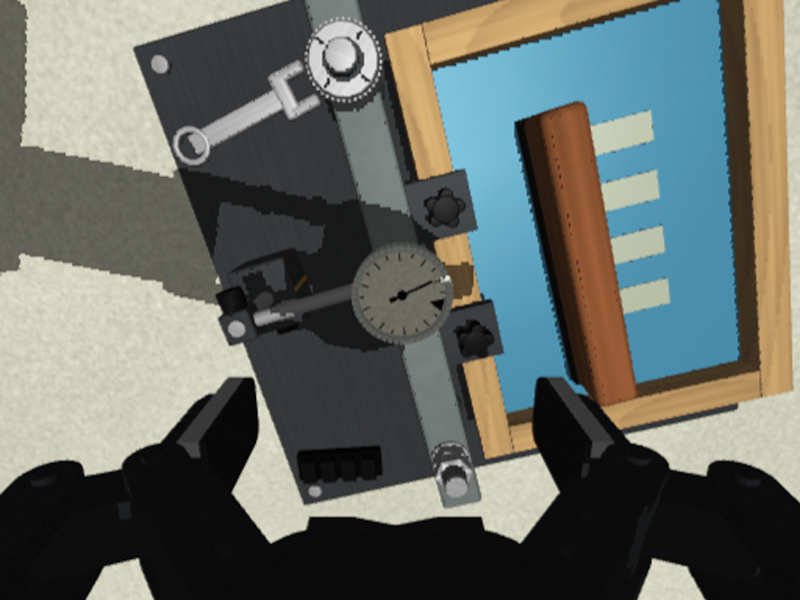

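```bash
python3 - <<'E'
from h import *
p=grab_frame("wrist")
M=cv2.cvtColor(p["color"],cv2.COLOR_RGB2BGR)[147:227,217:297]
M=cv2.resize(M,(560,560),interpolation=cv2.INTER_CUBIC); M=cv2.convertScaleAbs(M,alpha=1.5)
cv2.imwrite("pics/w2.png",M)
E
```

```text
(no output)
```

View pics/w2.png

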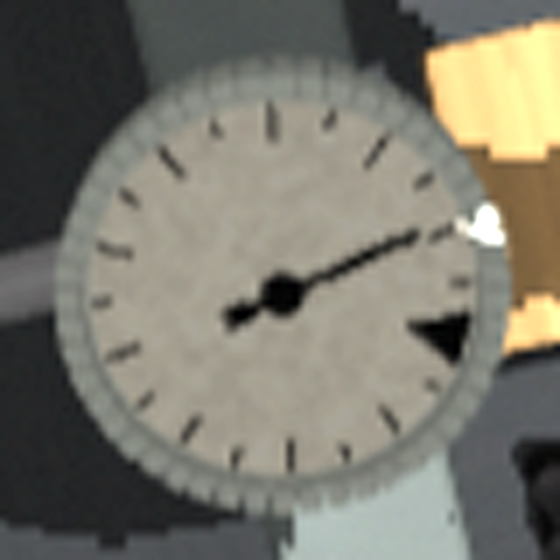

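```bash
python3 - <<'E'
from h import *
np.set_printoptions(precision=4,suppress=True)
p=grab_frame("wrist")
f=lambda x,y,z:ray(p,217+(x+.5)/7-.5,147+(y+.5)/7-.5,z)
c=f(282,290,180); print("centre",c, "hub@184",f(283,295,184))
A=lambda v:np.degrees(np.arctan2(v[1],v[0]))
print("tail-tip",A(f(415,236,182)-f(235,317,182)))
for t in [(271,120),(291,455),(122,354),(445,230),(172,162),(390,420),(376,150),(190,430),(412,328),(465,336)]: v=f(*t,180)-c;print(t,A(v),np.hypot(*v[:2]))
for t in [(57,286),(510,286),(283,55),(283,512)]: print(f(*t,178))
print(pix(p,[550,-48.8,180]), totool([c[0],c[1],160])/120)
E
```

```text
centre [553.1972 -52.2503 180.    ] hub@184 [553.2611 -51.8063 184.    ]
tail-tip 25.864985136412248
(271, 120) 94.58457597940081 22.291893188898506
(291, 455) -85.9745710042313 22.64843046596119
(122, 354) -156.64795955413325 22.532394444327085
(445, 230) 21.711345190310766 22.312404035198437
(172, 162) 130.56510726105654 21.91628362209331
(390, 420) -50.38091491181463 22.758504081899535
(376, 150) 58.03133655108568 21.869859788019546
(190, 430) -121.40701088958376 22.59127113130999
(412, 328) -16.061620838589793 17.651857169883346
(465, 336) -13.812681680100676 24.598676873732693
[523.9715 -52.6628 178.    ]
[582.871  -51.8553 178.    ]
[552.8162 -22.0899 178.    ]
[553.9168 -83.7015 178.    ]
[253.3752 184.2595] [-0.029   0.0266  1.1441]
```

```bash
python3 -m creep '[[[-0.027,0.025,0.5],[0,0,0],0],[[-0.027,0.025,0.8],[0,0,0],0],[[-0.027,0.025,1],[0,0,0],0],[[-0.027,0.025,1],[0,0,0],0]]'
python3 -m creep '[[[0,0,0.1],[0,0,0],0],[[0,0,0.185],[0,0,0],0],[[0,0,0.185],[0,0,0],0]]'
python3 - <<'E'
from h import *
s=manip.sense();print(s["position"],s["force"],s["time"],totool([553.2,-52,155])/120)
E
```

```text
time: 3.7
position: [548.8, -51.2, 170.3]
orientation: [-2.199, -2.227, 0.011]
force: [-0.3, -0.3, -0.2]
opening: 85.4
finger_force: 0.0
time: 3.95
position: [552.8, -52.0, 154.8]
orientation: [-2.207, -2.234, 0.001]
force: [0.0, 0.2, -1.0]
opening: 85.0
finger_force: 0.0
[552.75634819 -51.97508654 154.76080684] [ 0.00142237  0.18368906 -1.01628258] 3.95 [-0.00025311  0.00369168 -0.00199806]
```

Close on the bezel.

```bash
python3 -m creep '[[[0,0,0],[0,0,0],1],[[0,0,0],[0,0,0],1],[[0,0,0],[0,0,0],1],[[0,0,0],[0,0,0],1],[[0,0,0],[0,0,0],1],[[0,0,0],[0,0,0],1],[[0,0,0],[0,0,0],1],[[0,0,0],[0,0,0],1]]'
```

```text
time: 4.62
position: [553.9, -52.2, 157.0]
orientation: [2.206, 2.233, 0.003]
force: [-1.3, 0.9, 6.2]
opening: 56.3
finger_force: 63.0
```

```bash
python3 -m creep '[[[0,0,0],[0,0,-0.05],1],[[0,0,0],[0,0,-0.1],1],[[0,0,0],[0,0,-0.15],1],[[0,0,0],[0,0,-0.2],1],[[0,0,0],[0,0,-0.25],1],[[0,0,0],[0,0,-0.3],1],[[0,0,0],[0,0,-0.33],1],[[0,0,0],[0,0,-0.33],1],[[0,0,0],[0,0,-0.33],1]]'
python3 - <<'E'
from h import *
s=manip.sense();print(s["position"],s["force"],s["moment"],s["time"])
p=grab_frame("wrist"); print(pix(p,[553.2,-52,182]))
u,v=np.int32(pix(p,[553.2,-52,182])); M=cv2.cvtColor(p["color"],cv2.COLOR_RGB2BGR)[max(v-50,0):v+50,u-50:u+50]
cv2.imwrite("pics/w3.png",cv2.resize(M,(600,600*M.shape[0]//M.shape[1]),interpolation=cv2.INTER_CUBIC)); print(M.shape,u,v)
E
```

```text
time: 5.37
position: [555.3, -51.7, 157.1]
orientation: [1.317, 2.846, 0.004]
force: [5.2, 3.4, 3.1]
opening: 56.1
finger_force: 63.0
[555.30744329 -51.65083629 157.05247416] [5.20984614 3.41073803 3.1388281 ] [ 0.48030564 -0.74739034  0.01163974] 5.3667
[253.55776091 265.68136167]
(100, 100, 3) 253 265
```

View pics/w3.png

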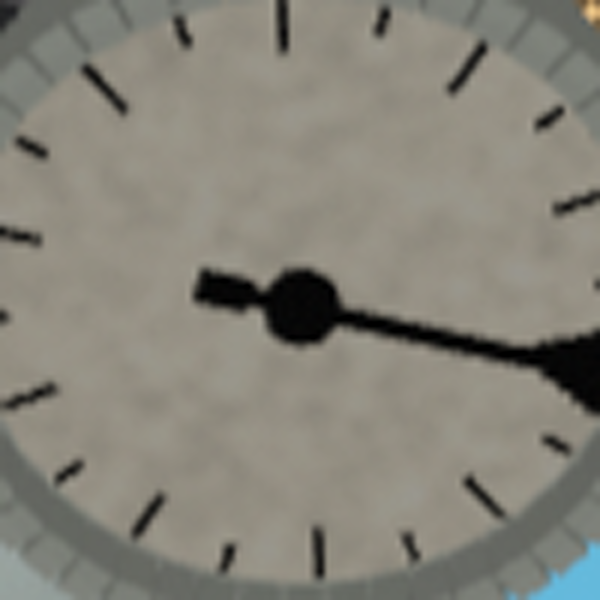

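```bash
python3 - <<'E'
from h import *
np.set_printoptions(precision=2,suppress=True)
p=grab_frame("wrist"); g=cv2.cvtColor(p["color"],cv2.COLOR_RGB2GRAY)
f=lambda x,y,z:ray(p,203+(x+.5)/6-.5,215+(y+.5)/6-.5,z)
A=lambda v:np.degrees(np.arctan2(v[1],v[0]))
P=[(285,50),(318,528),(125,110),(468,480),(455,92),(160,497),(57,388),(555,211)]
Q=np.array([f(*t,180) for t in P]); c=Q.mean(0); 
for i in range(4): print("mid",(Q[2*i]+Q[2*i+1])/2, "dir",A(Q[2*i]-Q[2*i+1])%18)
v=f(535,356,180)-c; print("c",c,"apex",A(v),np.hypot(*v[:2]))
print("needle",A(f(510,351,182)-f(200,285,182)),A(f(510,351,182)-f(302,307,182)),A(f(510,351,182)-f(345,317,182)))
# full view of wedge
M=cv2.cvtColor(p["color"],cv2.COLOR_RGB2BGR)[235:325,240:330]
cv2.imwrite("pics/w4.png",cv2.resize(M,(600,600),interpolation=cv2.INTER_CUBIC))
E
```

```text
mid [553.35 -52.58 180.  ] dir 7.806350879046732
mid [553.46 -52.71 180.  ] dir 7.743743780264168
mid [553.49 -52.74 180.  ] dir 7.274470795770057
mid [553.45 -52.68 180.  ] dir 7.888000367951193
c [553.44 -52.67 180.  ] apex 25.167953469192778 18.284980937478995
needle 26.645280700826806 26.727637213423467 27.058853548744512
```

View pics/w4.png

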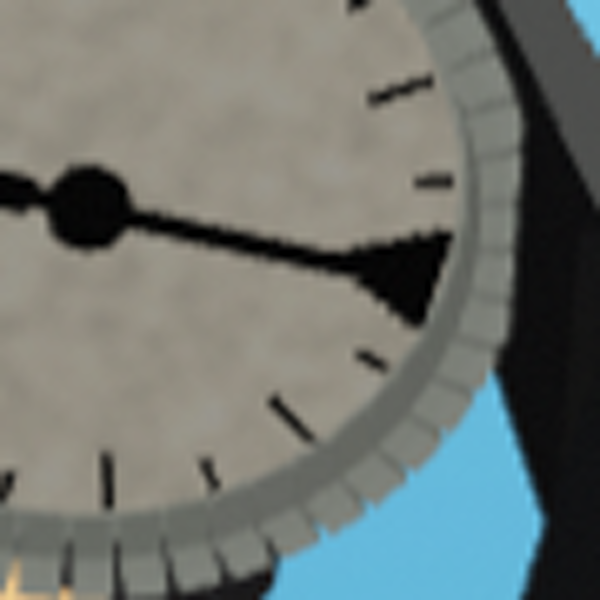

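```bash
python3 -m creep '[[[0,0,0],[0,0,-0.009],1],[[0,0,0],[0,0,-0.009],1],[[0,0,0],[0,0,-0.009],1]]'
python3 -m creep '[[[0,0,0],[0,0,0],0],[[0,0,0],[0,0,0],0],[[0,0,0],[0,0,0],0],[[0,0,0],[0,0,0],0],[[0,0,0],[0,0,0],0],[[0,0,0],[0,0,0],0]]'
python3 - <<'E'
from h import *
p=grab_frame("wrist"); M=cv2.cvtColor(p["color"],cv2.COLOR_RGB2BGR)[215:325,200:330]
print(p["tvec"],p["rvec"]); np.save("w5.npy",p["color"]); import pickle; pickle.dump(p,open("w5.pkl","wb"))
cv2.imwrite("pics/w5.png",cv2.resize(M,(780,660)[0:2],interpolation=cv2.INTER_CUBIC)[:600])
E
```

```text
time: 5.72
position: [555.3, -51.6, 157.0]
orientation: [1.291, 2.858, 0.004]
force: [5.5, 3.0, 3.4]
opening: 56.3
finger_force: 63.0
time: 6.22
position: [552.9, -52.1, 155.1]
orientation: [-1.294, -2.863, 0.0]
force: [0.5, 0.6, -0.1]
opening: 85.0
finger_force: 0.0
[-378.64970137 -404.76991271  192.77881736] [-2.68883046 -1.01415531 -0.14440354]
```

View pics/w5.png

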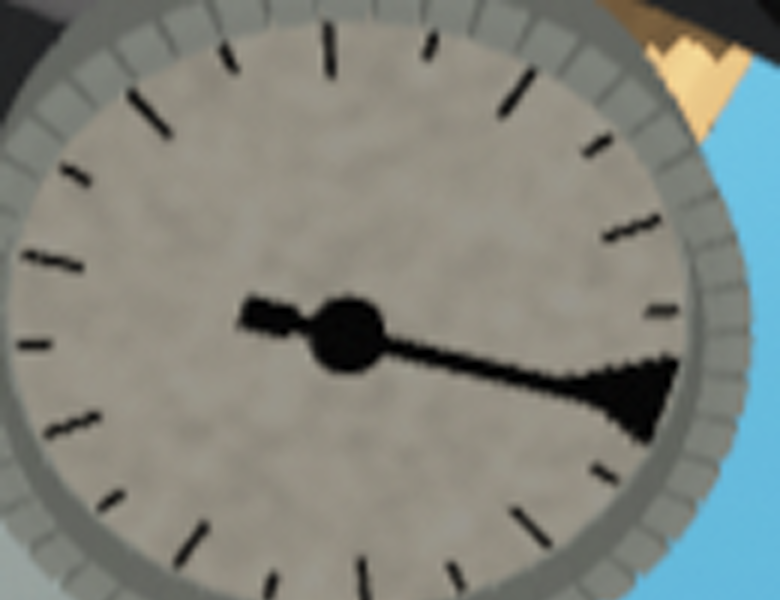

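```bash
python3 - <<'E'
from h import *
import pickle
p=pickle.load(open("w5.pkl","rb"))
f=lambda x,y,z:ray(p,200+(x+.5)/6-.5,215+(y+.5)/6-.5,z)
A=lambda v:np.degrees(np.arctan2(v[1],v[0]))
P=[((330,75),(362,560)),((170,136),(514,510)),((502,114),(205,524)),((605,238),(100,416)),((663,399),(24,258))]
for a,b in P: print(A(f(*a,180)-f(*b,180))%18+18)
print("needle",A(f(560,381,182)-f(243,312,182)),A(f(560,381,182)-f(348,335,182)),A(f(560,381,182)-f(390,345,182)))
s=manip.sense();print(s["joint_pos"]); print(totool([519.5,77.3,200])/120)
E
```

```text
26.93651892332423
26.728857539123567
26.751811515946372
27.00999788229653
27.388439431542697
needle 27.557533411931857 27.598809780217152 27.913929650032607
[-2.31953201e-01  4.67395264e-01  1.55109636e+00  4.67285891e-05
  1.12327616e+00 -9.53903201e-01]
[ 0.99330131  0.50350559 -0.37432199]
```

```bash
python3 -m creep '[[[0,0,-0.3],[0,0,0],0],[[0,0,-0.6],[0,0,0],0],[[0.3,0.15,-0.8],[0,0,0],0],[[0.6,0.3,-0.8],[0,0,0],0],[[0.99,0.5,-0.8],[0,0,0],0],[[0.99,0.5,-0.8],[0,0,0],0],[[0.99,0.5,-0.8],[0,0,0],0]]'
python3 -m creep '[[[0,0,0],[0,0,-0.9],0],[[0,0,0],[0,0,-0.9],0],[[0,0,0],[0,0,-0.9],0],[[0,0,0],[0,0,-0.9],0],[[0,0,0],[0,0,-0.9],0],[[0,0,0],[0,0,-0.9],0],[[0,0,0],[0,0,-0.9],0],[[0,0,0],[0,0,-0.9],0],[[0,0,0],[0,0,-0.9],0],[[0,0,0],[0,0,-0.9],0]]'
python3 -m creep '[[[0,0,0],[0,0,-0.44],0],[[0,0,0],[0,0,-0.44],0],[[0,0,0],[0,0,-0.44],0],[[0,0,0],[0,0,-0.44],0],[[0,0,0],[0,0,-0.44],0],[[0,0,0],[0,0,-0.44],0],[[0,0,0],[0,0,-0.44],0],[[0,0,0],[0,0,-0.44],0],[[0,0,0],[0,0,-0.44],0]]'
python3 - <<'E'
from h import *
s=manip.sense();print(s["position"],s["joint_pos"],s["time"])
p=grab_frame("wrist")
for r in look_for(p,"stop_nut")[:2]: w=toworld(p,r["xyz"]);print(round(r["conf"],2),w,pix(p,w))
print(pix(p,[519.5,77.3,147]))
cv2.imwrite("pics/w6.png",cv2.resize(cv2.cvtColor(p["color"],cv2.COLOR_RGB2BGR)[100:350,130:430],(720,600),interpolation=cv2.INTER_CUBIC))
E
```

```text
time: 6.85
position: [518.4, 79.9, 251.6]
orientation: [-1.288, -2.865, -0.002]
force: [0.5, -0.7, -0.6]
opening: 85.5
finger_force: 0.0
time: 7.68
position: [519.8, 75.6, 250.9]
orientation: [0.634, -3.077, 0.001]
force: [0.4, -0.3, -0.1]
opening: 85.5
finger_force: 0.0
time: 8.43
position: [519.8, 75.6, 250.9]
orientation: [1.93, -2.478, 0.0]
force: [-0.6, -0.8, -0.4]
opening: 85.3
finger_force: 0.0
[519.80196501  75.64665046 250.88018812] [-1.24188533e-03  3.27895699e-01  1.48948330e+00 -3.54803661e-04
  1.32447705e+00 -2.89528925e+00] 8.4333
0.6 [517.30948451  70.98480255 147.84122687] [254.2883023  188.51399162]
[253.60761295 195.68469089]
```

View pics/w6.png

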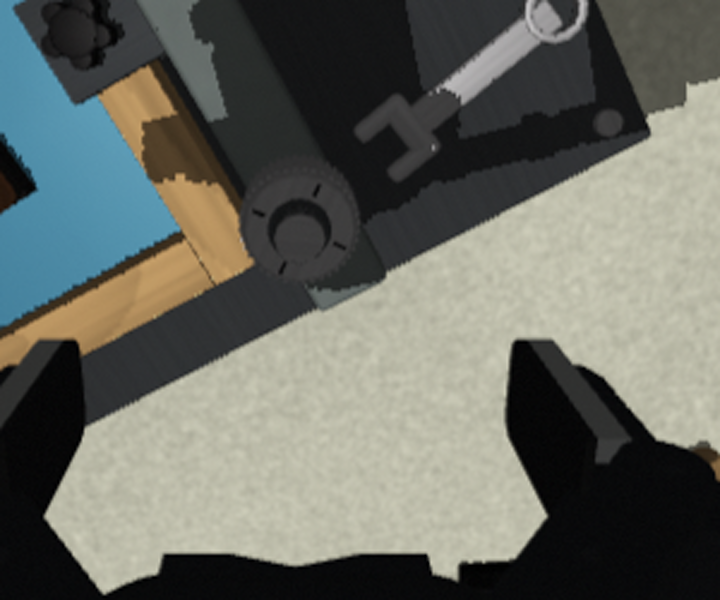

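```bash
python3 - <<'E'
from h import *
p=grab_frame("wrist"); c=ray(p,255.0,194.8,147); print(c, totool([c[0],c[1],116])/120)
E
```

```text
[518.07425331  77.17325489 147.        ] [-0.00523993  0.01476553  1.12487898]
```

```bash
python3 -m creep '[[[-0.005,0.015,0.3],[0,0,0],0],[[-0.005,0.015,0.6],[0,0,0],0],[[-0.005,0.015,0.8],[0,0,0],0],[[-0.005,0.015,0.9],[0,0,0],0],[[-0.005,0.015,0.9],[0,0,0],0]]'
python3 -m creep '[[[0,0,0.1],[0,0,0],0],[[0,0,0.2],[0,0,0],0],[[0,0,0.225],[0,0,0],0],[[0,0,0.225],[0,0,0],0]]'
python3 -m creep '[[[0,0,0],[0,0,0],1],[[0,0,0],[0,0,0],1],[[0,0,0],[0,0,0],1],[[0,0,0],[0,0,0],1],[[0,0,0],[0,0,0],1],[[0,0,0],[0,0,0],1],[[0,0,0],[0,0,0],1],[[0,0,0],[0,0,0],1],[[0,0,0],[0,0,0],1]]'
python3 - <<'E'
from h import *
s=manip.sense();print(s["position"],s["force"],s["moment"],s["joint_pos"],s["joint_torque"])
E
```

```text
time: 9.0
position: [516.1, 77.5, 140.1]
orientation: [1.925, -2.477, -0.006]
force: [-0.2, 0.8, -0.1]
opening: 85.5
finger_force: 0.0
time: 9.33
position: [518.0, 77.7, 116.3]
orientation: [1.929, -2.48, -0.0]
force: [-0.0, 0.5, -0.1]
opening: 85.4
finger_force: 0.0
time: 10.08
position: [518.9, 77.7, 117.3]
orientation: [-1.928, 2.478, -0.003]
force: [-0.1, -0.8, 6.4]
opening: 42.4
finger_force: 60.4
[518.85707743  77.6857389  117.30727563] [-0.09450715 -0.84528358  6.42902898] [-0.1318523  -0.01776673  0.00248292] [ 2.53867005e-03  4.60545676e-01  1.68556074e+00 -1.20803020e-04
  9.92661150e-01 -2.89081644e+00] [ 3.86866629e-01 -4.24960899e+01 -1.89352459e+01  1.66899841e-01
  2.23482912e-02 -1.11083171e-02]
```

```bash
cat > m.py <<'E'
from h import *
s=manip.sense();print("t",s["time"],"F",np.round(s["force"],1),"M",np.round(s["moment"],3),"q6",round(s["joint_pos"][5],4),"tq6",round(s["joint_torque"][5],3))
E
for k in 1; do python3 -m creep '[[[0,0,0.0006],[0,0,0.05],1],[[0,0,0.0012],[0,0,0.1],1],[[0,0,0.0018],[0,0,0.15],1],[[0,0,0.0024],[0,0,0.2],1],[[0,0,0.003],[0,0,0.25],1],[[0,0,0.0036],[0,0,0.3],1],[[0,0,0.004],[0,0,0.35],1],[[0,0,0.0045],[0,0,0.4],1],[[0,0,0.005],[0,0,0.45],1],[[0,0,0.0056],[0,0,0.5],1]]'; done
python3 m.py
python3 -m creep '[[[0,0,0.0006],[0,0,0.05],1],[[0,0,0.0012],[0,0,0.1],1],[[0,0,0.0018],[0,0,0.15],1],[[0,0,0.0024],[0,0,0.2],1],[[0,0,0.003],[0,0,0.25],1],[[0,0,0.0036],[0,0,0.3],1],[[0,0,0.004],[0,0,0.35],1],[[0,0,0.0045],[0,0,0.4],1],[[0,0,0.005],[0,0,0.45],1],[[0,0,0.0056],[0,0,0.5],1]]'
python3 m.py
```

```text
time: 10.92
position: [517.4, 79.0, 116.6]
orientation: [-0.424, 3.113, 0.003]
force: [-4.9, 5.8, 9.7]
opening: 42.3
finger_force: 60.8
t 10.9167 F [-4.9  5.8  9.7] M [0.685 0.698 0.16 ] q6 -1.8386 tq6 -1.575
time: 11.75
position: [517.8, 80.9, 115.9]
orientation: [-1.189, -2.907, -0.007]
force: [-2.2, 14.1, 8.2]
opening: 42.6
finger_force: 60.7
t 11.75 F [-2.2 14.1  8.2] M [2.085 0.495 0.101] q6 -0.7915 tq6 -1.569
```

```bash
python3 -m creep '[[[0.01,0.01,0.0006],[0,0,0.05],1],[[0.018,0.018,0.0012],[0,0,0.1],1],[[0.018,0.018,0.0018],[0,0,0.15],1],[[0.018,0.018,0.0024],[0,0,0.2],1],[[0.018,0.018,0.003],[0,0,0.25],1]]'
python3 m.py
python3 -m creep '[[[0,0,0.0006],[0,0,0.05],1],[[0,0,0.0012],[0,0,0.1],1],[[0,0,0.0018],[0,0,0.15],1],[[0,0,0.0024],[0,0,0.2],1],[[0,0,0.003],[0,0,0.25],1]]'
python3 m.py
```

```text
time: 12.17
position: [518.8, 81.4, 115.5]
orientation: [1.896, 2.502, 0.003]
force: [-0.3, 9.1, 4.5]
opening: 42.4
finger_force: 60.9
t 12.1667 F [-0.3  9.1  4.5] M [1.594 0.16  1.203] q6 -0.2641 tq6 -0.285
time: 12.58
position: [519.8, 81.5, 115.3]
orientation: [2.479, 1.925, 0.007]
force: [2.9, -5.6, 3.7]
opening: 42.7
finger_force: 61.4
t 12.5833 F [ 2.9 -5.6  3.7] M [-1.142 -0.361  1.115] q6 0.2598 tq6 -0.396
```

```bash
python3 - <<'E'
from h import *
import pickle
p=grab_frame("wrist"); pickle.dump(p,open("A.pkl","wb"))
E
for i in 1 2 3; do python3 m.py; python3 -m creep '[[[0,0,0],[0,0,-0.01],1],[[0,0,0],[0,0,-0.01],1]]' | grep -E orient; done; python3 m.py
```

```text
t 12.6333 F [5.  2.4 3.9] M [ 0.369 -0.585  0.961] q6 0.266 tq6 0.595
orientation: [2.453, 1.96, 0.007]
t 12.8 F [4.7 2.3 6.5] M [ 0.363 -0.779  0.054] q6 0.2307 tq6 -0.098
orientation: [2.432, 1.985, 0.007]
t 12.9667 F [5.1 3.  5.5] M [ 0.435 -0.709  0.098] q6 0.2096 tq6 -0.161
orientation: [2.411, 2.011, 0.007]
t 13.1333 F [3.8 3.4 5.6] M [ 0.401 -0.649  0.079] q6 0.1886 tq6 -0.162
```

```bash
python3 -m creep '[[[0,0,-0.0005],[0,0,-0.05],1],[[0,0,-0.001],[0,0,-0.1],1],[[0,0,-0.0015],[0,0,-0.15],1],[[0,0,-0.002],[0,0,-0.2],1],[[0,0,-0.003],[0,0,-0.25],1],[[0,0,-0.0035],[0,0,-0.3],1],[[0,0,-0.004],[0,0,-0.35],1],[[0,0,-0.0045],[0,0,-0.4],1],[[0,0,-0.005],[0,0,-0.4],1]]'
python3 m.py
python3 -m creep '[[[0,0,-0.0005],[0,0,-0.05],1],[[0,0,-0.001],[0,0,-0.1],1],[[0,0,-0.0015],[0,0,-0.15],1],[[0,0,-0.002],[0,0,-0.2],1],[[0,0,-0.0025],[0,0,-0.25],1],[[0,0,-0.003],[0,0,-0.3],1],[[0,0,-0.0035],[0,0,-0.329],1],[[0,0,-0.0035],[0,0,-0.329],1],[[0,0,-0.0035],[0,0,-0.329],1]]'
python3 m.py
python3 - <<'E'
from h import *
import pickle
p=grab_frame("wrist"); pickle.dump(p,open("B.pkl","wb"))
out=[]
N=300
for n in "AB":
    q=pickle.load(open(n+".pkl","rb")); c=np.array([518.8,80.5])
    xs=np.linspace(-30,30,N)
    P=np.array([pix(q,[c[0]+x,c[1]+y,145.5]) for y in xs[::-1] for x in xs],np.float32).reshape(N,N,2)
    im=cv2.remap(cv2.cvtColor(q["color"],cv2.COLOR_RGB2BGR),P,None,cv2.INTER_CUBIC)
    out.append(cv2.convertScaleAbs(cv2.resize(im,(400,400)),alpha=1.8))
cv2.imwrite("pics/ab.png",np.hstack(out))
E
```

```text
time: 13.88
position: [518.4, 81.0, 115.9]
orientation: [1.379, 2.821, 0.002]
force: [0.3, 0.6, 8.2]
opening: 42.3
finger_force: 62.0
t 13.8833 F [0.3 0.6 8.2] M [ 0.254 -0.127  0.023] q6 -0.6536 tq6 -1.302
time: 14.63
position: [517.7, 80.1, 116.2]
orientation: [0.353, 3.121, -0.001]
force: [-2.5, -4.2, 10.9]
opening: 42.4
finger_force: 62.2
t 14.6333 F [-2.5 -4.2 10.9] M [-0.261  0.376  0.054] q6 -1.3375 tq6 -0.089
```

View pics/ab.png

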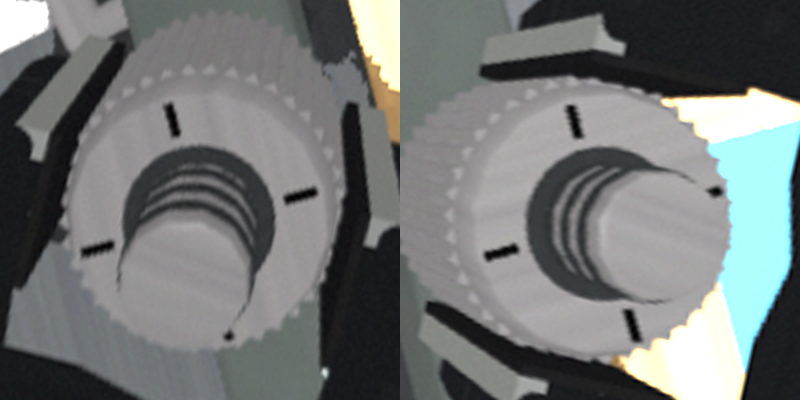

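```bash
python3 -c "
from cell import job; print(job.finish_job())"
```

```text
the job is handed in; nothing more can be done
None
```

I turned the bezel until its zero mark was within about 1° of the needle, screwed the nut down to its stop, and backed it off a quarter turn (about 91° by the marks on the nut); I handed the job in at about 15 s with the gripper still holding the nut.

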